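Fit, close and pin a strainer housing

TASK

On the shop counter, lay the black rubber seal on the brass seat of the blue strainer housing and the perforated steel strainer disc on top of it, both flat and centred on the seat. Then swing the green cover shut over them and push the red-knobbed pin fully home, down through the cover's hole into the hole of the post below. The sprung seat keeps the cover ajar, so press it fully shut and finish while still pressing, not letting go; leave the other things on the counter alone.

Things in the scene. Friction and masses are not known exactly. Their poses are not given: they have to be found in the camera images.
- housing: blue strainer housing, fixed to the counter: base plate 100 x 200 x 12 mm; origin at the centre of its underside, z up, x along the hinge, y from the post to the hinge. The seat is at its centre. Two hinge cheeks stand at y = +70 mm (x = +-40 mm, 60 mm high), a 36 mm square post 50 mm high at y = -70 mm. Beside the seat (x beyond +-34 mm) nothing is higher than the 12 mm base plate
- seat_top (a point): centre of the top face of the round brass seat, 44 mm across, 40 mm above the counter, open all round (a disc overhangs it by 6 mm). The seat is sprung: it holds about 6 N before it gives, then sinks 1 mm for every 4 N, 3 mm with the cover fully shut on the two discs
- post_hole (a point): mouth of the vertical 13 mm hole in the post, at the post's top, 50 mm above the counter, 38 mm deep; z up
- cover_hinge (a point): middle of the cover's hinge axis, 52 mm above the counter; the axis runs along the housing's x. The direction from post_hole to here is the housing's y
- cover (a joint): angle of the green cover, rad: 0 = fully shut and level, grows as it opens, stop at 2.05; starts open and leaning back, between 1.75 and 1.95. The hinge is stiff and damped: near upright it stays where it is left; pushed over towards the post to below about 0.8 it sinks shut by its own weight in about 2 s and rests ajar on the two discs at about 0.06 (its holed end is then 8 mm higher than shut). Pressing the holed end down with 6 N or more shuts it fully
- cover_hole (a point): centre of the 13 mm hole in the cover's free end, on the outer (upper when shut) face; 140 mm from the hinge axis. The cover is a green plate 10 mm thick, 66 mm wide, reaching 163 mm from the hinge axis (44 mm wide at the hole), its outer face 13 mm from the axis; shut, that face lies 65 mm above the counter and the hole lies over post_hole. A 24 mm steel pad under it bears on the discs. Upright its end stands about 215 mm above the counter
- seal: black rubber disc, 56 mm across, 8 mm thick, plain, loose, lying on the counter; origin at the centre of its underside, z up
- strainer: shiny steel disc with a pattern of small dark holes, 56 mm across, 8 mm thick, loose, lying on the counter; origin at the centre of its underside, z up
- rack: wooden block 60 x 50 x 42 mm, fixed, that holds the pin upright in its 13 mm through hole; origin at the centre of its underside, under the hole
- pin: locking pin: steel shank 10 mm thick and 38 mm long with a tapered nose, steel flange 22 mm across and 4 mm thick, then a round red knob 18 mm across and 34 mm tall; it stands upright in the rack, flange on the block. Origin on its axis at the underside of the flange, z up along the knob (knob from z = 4 to 38 mm)
- pin_tip (a point): end of the pin's tapered nose, 38 mm below the pin's origin
- brass_cap: brass blanking cap 32 mm across, 18 mm high, between the discs; leave alone; origin at the centre of its underside
- paste_jar: white jar with a blue cap, 56 mm across, 65 mm high; leave alone; origin at the centre of its underside
- adapter: brass pipe adapter 36 mm across, 40 mm high; leave alone; origin at the centre of its underside
- tape_spool: white ring-shaped spool 54 mm across, 18 mm high; leave alone; origin at the centre of its underside
- carton: small cardboard carton 70 x 100 x 45 mm; leave alone; origin at the centre of its underside
- wrench: steel wrench lying flat; leave alone; origin at the middle of its underside
- tap_knob: chrome tap knob 48 mm across, 38 mm high; leave alone; origin at the centre of its underside
Things that resemble listed ones, but are neither listed nor needed, are in the scene too. Leave any pink or turquoise look-alike of the housing alone.

How it is judged:
On the way, in this order (a step that is already met when the one before it is completed fails the run):
1. the seal lies flat and centred on the seat, let go (horizontal distance between seal and seat_top below 0.009 m and angle between seal's own z axis and vertical below 0.12 rad and z of seal in the frame of seat_top between -0.003 and 0.003 m and contact force between seal and the fingers below 0.2 N and value of joint cover above 0.6 rad), for 0.2 s.
2. the strainer lies flat and centred on the seal, let go (all of step 1 and horizontal distance between strainer and seat_top below 0.009 m and angle between strainer's own z axis and vertical below 0.12 rad and z of strainer in the frame of seat_top between 0.005 and 0.011 m and contact force between strainer and the fingers below 0.2 N), for 0.2 s.
3. the cover is down on the two discs (horizontal distance between each of seal, strainer and seat_top below 0.009 m and angle between each of seal, strainer's own z axis and vertical below 0.12 rad and z of seal in the frame of seat_top between -0.003 and 0.003 m and z of strainer in the frame of seat_top between 0.005 and 0.011 m and value of joint cover below 0.12 rad), for 0.2 s.
4. the pin passes through the cover's hole into the post's hole (all of step 3 and horizontal distance between pin_tip and post_hole below 0.006 m and z of pin_tip in the frame of post_hole below -0.006 m), for 0.1 s.
At the end, for the whole second after the job is handed in: Both discs flat, seal under strainer, each within 9 mm of the seat's centre; cover shut to under 0.02 rad (ajar 0.06 unless pressed); pin tip 18 mm or more inside the post's hole, flange within 3 mm of the cover; at rest, the robot still pressing on pin or cover with over 2 N (horizontal distance between each of seal, strainer and seat_top below 0.009 m and angle between each of seal, strainer's own z axis and vertical below 0.12 rad and z of seal in the frame of seat_top between -0.003 and 0.003 m and z of strainer in the frame of seat_top between 0.005 and 0.011 m and value of joint cover below 0.02 rad and horizontal distance between pin_tip and post_hole below 0.006 m and z of pin_tip in the frame of post_hole below -0.018 m and z of pin in the frame of cover_hole below 0.003 m and angle between pin's own z axis and vertical below 0.15 rad and (contact force between any of pin, housing and the fingers above 2 N or contact force between any of pin, housing and the arm above 2 N) and linear speed of pin below 0.02 m/s); the arm keeps its last pose, push and grip.
It fails at once if a bystander was pushed more than 30 mm or tipped over (distance of any of brass_cap, paste_jar, adapter, tape_spool, carton, wrench, tap_knob from where it was at the start of the episode above 0.03 m or angle between any of brass_cap, paste_jar, adapter, tape_spool, carton, tap_knob's own z axis and vertical above 0.5 rad).
It also fails if it takes over 70 s, if anything falls off the work surface, if the arm or the gripper's body presses on something with over 40 N, if the wrist force passes 120 N, or if a joint passes its speed limit or range.

ROBOT

A 6-joint arm with a two-finger parallel gripper is mounted at the origin on the work surface. World frame = base frame: x ahead of the robot, y to its left, z up, the work surface at z = 0. Lengths are in m, angles in rad, forces in N, time in s.
With the tool pointing down it reaches from about 0.375 to 0.825 m from the base axis. Payload 5.5 kg.
Tool frame: the origin (TCP) lies between the finger pads; the fingertips stand 8 mm ahead of it and the grasp point (between the pads) lies 11 mm behind it; z points along the fingers, y is the direction in which the jaws open and shut (so a half turn about z gives the same grasp; the last joint's range is limited). The gripper opens to 85 mm and grips with 20 to 120 N. Pads are 22 mm wide; open, the fingers measure 114 mm over their backs; the gripper's body (76 mm by 85 mm) begins 54 mm behind the grasp point. The pads swing forward as they close: fully open they stand 13 mm farther back than shut.
Start: joints at [1.333, 0.314, -0.047, 1.21, 0, 1.571], TCP at [0.141, 0.583, 0.239] pointing down, gripper open.
Joint ranges: [-2.67, 2.67], [-0.69, 1.73], [-1.03, 1.25], [-2.08, 2.16], [-1.42, 1.45], [-3.14, 3.14]. Speed limits (rad/s): [2.39, 2.39, 3.01, 3.14, 3.14, 3.14].

INTERFACE

Orientations are given as a unit quaternion [w, x, y, z].
In Python, from bench import observe, vision, finish_job gives the robot as it stands. The module is installed in compiled form; this text tells all that it offers.
- The arm moves only by the tool move_arm, never from a script. Its argument "steps" is text: rows parted by semicolons, each of 4 numbers parted by spaces: the shift along the tool's x, y, z in m, then the turn about the tool's z in rad. In form: tx ty tz twist; .... A call has 1 to 5 rows; each row is the pose to reach, as a shift and turn from the pose measured when the call began, along the tool's axes at that moment; what a row does not reach only later rows make up. A row lasts 1/12 s, in which the tool goes at most 41.7 mm and 7.16 degrees, less where a joint would pass 70% of its speed; a pose out of reach is approached as far as the arm can. A call with a gripper value outside its range is refused whole. "fingers" is the opening, from 0 (shut) to 1 (fully open), set as the call begins (left out, the last holds). The fingers move at their own pace and stop on an object; "grip_force" is the grip in N (left out, the last holds). Time passes only in rows, so rows that repeat a pose let the fingers close. It gives the time, the measured TCP pose, the force and the opening at its end, in the units of the state.
- observe(): the state, without advancing time (a new reading comes with each control period).
- vision.get_image(name): name is "side" or "top" or "wrist"; returns the picture (384x512x3 uint8, red, green, blue); there is no depth.
- vision.get_calibration(name): a dict with "mtx" (3x3 intrinsics, pixels), "dist" ([k1, k2, p1, p2, k3] as OpenCV has them; the pictures are not rectified), "eye" and "orientation" of the camera in the world. Camera axes: x right, y up, looking along -z (the intrinsics and any distortion apply to the point x, -y, -z); pixel columns grow to the right and rows downward; lengths in m; the calibration is good to about 2 mm. A picture is of the moment at which its call begins: read the wrist's pose just before it. get_calibration takes no time and is no camera call; for the wrist camera it gives the pose at the moment of the call.
- finish_job(): hands the job in, once; it reports no verdict.
Trained networks look in the newest picture that a camera, given by its name, has taken for a name from the list of things; names that differ only in an ending like _2 or _b are one class to them, and where a whole thing is asked for, a point or a joint stands for the part that bears it (a point fixed in the world has none). Each returns a list of dicts, best first, with "confidence" (0 to 1); they miss things now and then, are a little off and sometimes report something else, mostly with a low value. They report only what shows in the picture. A call takes as long as a camera call. They do not tell look-alikes from the thing itself.
- vision.find_in(camera, target): "point" ([column, row] in pixels, amid what is visible of it).
The state is a dict: "t": time; "qpos": joint angles; "joint_vel": joint speeds; "tau": joint torques, N m; "tool_pos": TCP position; "eef_rot": TCP orientation; "contact_force": force on the tool from outside, world axes, zero at the start; "moment": the same for the moment, N m; "grip_width": finger opening in m.
Only numpy, scipy, OpenCV 4.12 (cv2) and the standard library are available. Lean on these libraries where they do the work, as an engineer would, in place of code of your own. Each camera call takes 0.05 s, during which the arm holds its last target. There are 200 camera calls.

## Working session

There is one attempt and no reset: what is moved stays moved. The work goes in short steps, Python scripts to look and compute and a tool call to move; the robot and the scene stay as the last step left them, time stands still between calls to the robot, and variables do not carry over. Pictures are saved under pics/ and viewed, about 8 in all and at most 12, crops included, and the job is handed in when it is done.

Besides the shell and the picture viewer there is one more tool, called after ">>>" by a JSON object that holds its "api" and its "payload". move_arm: Moves the arm, as the interface text tells. Its arguments: {"type":"object","properties":{"steps":{"type":"string"},"fingers":{"type":"number"},"grip_force":{"type":"number"}},"required":["steps"]}

```bash
mkdir -p pics; cat > h.py <<'E'
import numpy as np, cv2
from bench import observe, vision, finish_job
from scipy.spatial.transform import Rotation as R
def rot(q): return R.from_quat([q[1],q[2],q[3],q[0]])
def cal(n):
    c=vision.get_calibration(n); o=np.array(c['orientation'],float)
    Rm=o if o.shape==(3,3) else rot(o).as_matrix()
    return np.array(c['mtx'],float),np.array(c['dist'],float),np.array(c['eye'],float),Rm
def world(c,px,z):
    K,d,e,Rm=c; p=cv2.undistortPoints(np.array([[px]],float),K,d)[0,0]
    v=Rm@np.array([p[0],-p[1],-1]); return e+v*(z-e[2])/v[2]
def pix(c,P):
    K,d,e,Rm=c; q=(np.atleast_2d(P)-e)@Rm; q=q*[1,-1,-1]
    return cv2.projectPoints(q,np.zeros(3),np.zeros(3),K,d)[0][:,0]
def save(n,im): cv2.imwrite(f'pics/{n}.png',cv2.cvtColor(im,cv2.COLOR_RGB2BGR))
def tool(P):  # world point -> shift in tool axes
    s=observe(); return rot(s['eef_rot']).inv().apply(np.array(P)-s['tool_pos'])
E
python3 - <<'E'
from h import *
s=observe();print(s)
for n in('top','side'):
    c=vision.get_calibration(n);print(n,c)
    save(n,vision.get_image(n)); C=cal(n)
    for t,z in dict(housing=.02,seal=.008,strainer=.008,pin=.06,rack=.042,cover=.15,brass_cap=.018).items():
        for r in vision.find_in(n,t)[:3]: print(n,t,np.round(r['point']),round(r['confidence'],2),world(C,r['point'],z).round(3))
E
```

```text
{'t': 0.0, 'qpos': array([ 1.33302652e+00,  3.14215826e-01, -4.80344440e-02,  1.21018422e+00,
       -3.14648523e-06,  1.57082298e+00]), 'joint_vel': array([ 4.02006170e-06,  1.59116854e-04,  1.05241995e-03,  9.60984845e-04,
       -1.01179839e-03, -5.74952951e-04]), 'tau': array([ 1.10738631e-04, -5.39584315e+01,  3.39755094e+01,  1.90494518e-02,
       -1.64876960e-04,  5.17663821e-06]), 'tool_pos': array([0.14119665, 0.5826001 , 0.23846022]), 'eef_rot': array([-9.55744609e-05,  1.18618247e-01,  9.92939596e-01, -8.13489823e-04]), 'contact_force': array([-0.38421472,  0.29176801,  0.8568902 ]), 'moment': array([-0.00444866,  0.01264511, -0.01307569]), 'grip_width': 0.08547590283761206}
top {'mtx': array([[468.54708387,   0.        , 251.01086711],
       [  0.        , 468.54708387, 185.09801829],
       [  0.        ,   0.        ,   1.        ]]), 'dist': array([-0.00739197,  0.        ,  0.        ,  0.        ,  0.        ]), 'eye': array([0.40739705, 0.05926849, 1.47214039]), 'orientation': array([-0.69809982, -0.01939431,  0.03436884,  0.71491208])}
top housing [372. 138.] 0.8
[... 1165 characters left out ...]
[154. 315.] 0.64 [ 0.273 -0.319  0.02 ]
side seal [320. 269.] 0.88 [ 0.641 -0.192  0.008]
side seal [288. 181.] 0.23 [0.596 0.151 0.008]
side strainer [234. 262.] 0.94 [ 0.436 -0.168  0.008]
side pin [322. 265.] 0.65 [ 0.634 -0.225  0.06 ]
side pin [262. 317.] 0.57 [ 0.496 -0.353  0.06 ]
side rack [260. 329.] 0.81 [ 0.491 -0.37   0.042]
side rack [353. 225.] 0.29 [ 0.738 -0.078  0.042]
side cover [145. 298.] 0.82 [ 0.286 -0.37   0.15 ]
side cover [279. 141.] 0.81 [0.56 0.15 0.15]
side cover [350. 328.] 0.58 [ 0.638 -0.437  0.15 ]
side brass_cap [382. 276.] 0.72 [ 0.779 -0.226  0.018]
side brass_cap [236. 264.] 0.61 [ 0.443 -0.184  0.018]
side brass_cap [276. 248.] 0.58 [ 0.539 -0.134  0.018]
```

```bash
python3 -c "
import cv2
for n,(x0,y0,x1,y1) in dict(top=(90,80,440,320),side=(100,90,440,380)).items():
    a=cv2.imread(f'pics/{n}.png')[y0:y1,x0:x1]; f=min(800/a.shape[1],600/a.shape[0]); cv2.imwrite(f'pics/{n}_c.png',cv2.resize(a,None,fx=f,fy=f,interpolation=2)); print(f)
"
```

```text
2.2857142857142856
2.0689655172413794
```

View pics/top_c.png

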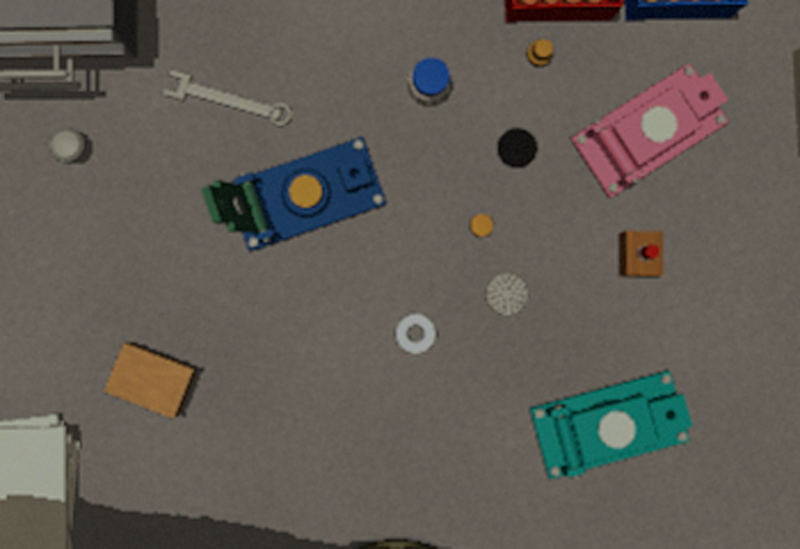

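View pics/side_c.png

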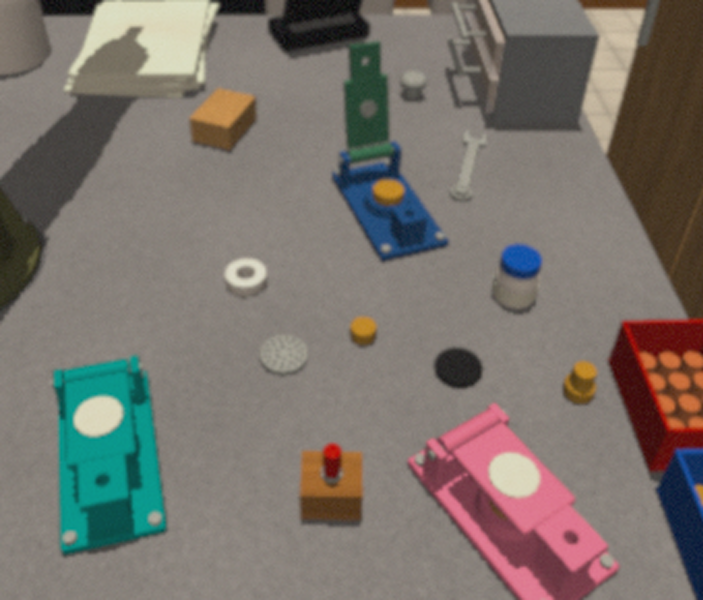

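The top crop shows these, with full-frame pixels in brackets:
- **Blue housing:** seat at (305,191) [223,164], post hole at (353,173) [244,156], green cover open at about (235,205).
- **Seal:** black disc at (517,147) [316,144].
- **Strainer:** perforated disc at (507,294) [312,209].
- **Pin:** red knob in the wooden rack at (650,252) [374,190].

Possible mix-ups:
- The pink [378,134] and turquoise [360,268] housings could be taken for the blue one.
- The white spool [272,226] and brass cap [301,178] could be taken for the discs.
- The adapter is at [326,102].

I choose the blue housing, the plain black disc, the perforated disc and the red knob. The side crop agrees. I'll go over the housing first for a close look.

>>> {"api": "move_arm", "payload": {"steps": "-0.035 -0.025 -0.04 0; -0.07 -0.05 -0.07 0; -0.105 -0.075 -0.1 0; -0.14 -0.1 -0.12 0; -0.174 -0.123 -0.12 0"}}

```text
t: 1.22
tool_pos: [0.2564, 0.4516, 0.3514]
eef_rot: [0.001, 0.118, 0.993, 0.002]
contact_force: [0.3, 0.3, 1.4]
grip_width: 0.0856
```

>>> {"api": "move_arm", "payload": {"steps": "-0.034 -0.024 0 0; -0.068 -0.048 0 0; -0.102 -0.072 0 0; -0.136 -0.096 0 0; -0.17 -0.12 0 0"}}

```text
t: 1.63
tool_pos: [0.3942, 0.2938, 0.3515]
eef_rot: [0.001, 0.118, 0.993, 0.002]
contact_force: [0.5, 1.3, -0.2]
grip_width: 0.0854
```

>>> {"api": "move_arm", "payload": {"steps": "-0.034 -0.024 0 0.12; -0.068 -0.048 0 0.24; -0.102 -0.072 0 0.36; -0.136 -0.096 0 0.48; -0.17 -0.12 0 0.6"}}

```text
t: 2.05
tool_pos: [0.5313, 0.1367, 0.3515]
eef_rot: [0.001, 0.409, 0.913, 0.003]
contact_force: [1.2, 1.4, -0.2]
grip_width: 0.0852
```

```bash
python3 - <<'E'
from h import *
s=observe();print(s['t'],s['tool_pos'],s['eef_rot'],s['qpos'])
C=cal('wrist');print(C[0],C[2],C[3])
save('w1',vision.get_image('wrist'))
for t in('housing','post_hole','cover','seal','strainer'):
    for r in vision.find_in('wrist',t)[:2]: print(t,r['point'],r['confidence'])
print(pix(C,[[.586,.116,.04],[.63,.05,.05]]))
# colour blobs in top
C=cal('top'); im=vision.get_image('top');hsv=cv2.cvtColor(im,cv2.COLOR_RGB2HSV)
g=im.max(2)
def blob(m,ctr,r,z,n):
    k=np.zeros(m.shape,np.uint8);cv2.circle(k,ctr,r,1,-1);ys,xs=np.nonzero(m&(k>0));print(n,len(xs),xs.mean(),ys.mean(),world(C,(xs.mean(),ys.mean()),z))
blob(g<40,(316,145),12,.008,'seal')
blob((hsv[...,1]>150)&(g>120),(223,164),10,.04,'seat')
blob((hsv[...,0]<8)&(hsv[...,1]>180)&(g>110)&(im[...,1]<60),(374,190),9,.07,'knob')
blob((g>135),(312,208),11,.008,'strainer')
E
```

```text
2.05 [0.53132684 0.13666012 0.35154965] [5.69221288e-04 4.08798114e-01 9.12621042e-01 2.57146857e-03] [0.24979436 0.19238884 0.0485989  1.42291724 0.00332037 1.09207769]
[[286.18117825   0.         253.01947062]
 [  0.         286.18117825 191.20910547]
 [  0.           0.           1.        ]] [0.48270979 0.18996702 0.48598305] [[ 0.7462613  -0.63808891 -0.18956955]
 [ 0.66563009  0.71770306  0.20454561]
 [ 0.00553636 -0.27882766  0.9603252 ]]
housing [6.1, 220.4] 0.68
housing [305.4, 146.9] 0.67
post_hole [9.8, 218.5] 0.89
post_hole [268.3, 173.3] 0.71
cover [303.3, 142.8] 0.93
seal [186.1, 310.9] 0.89
strainer [106.4, 240.9] 0.71
strainer [222.6, 4.5] 0.6
[[268.70476812 187.89763581]
 [261.64986212 235.07743805]]
seal 211 315.71090047393363 144.40758293838863 [ 0.64301557 -0.18108131  0.008     ]
seat 41 227.5609756097561 162.3658536585366 [0.5879047  0.09794278 0.04      ]
knob 26 375.0 189.5 [ 0.49196219 -0.34555179  0.07      ]
strainer 168 311.2916666666667 208.2797619047619 [ 0.44147567 -0.16009935  0.008     ]
```

View pics/w1.png

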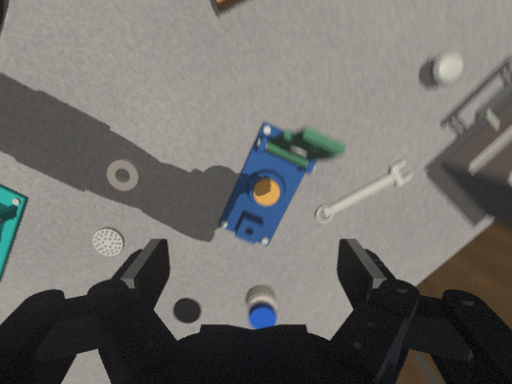

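The wrist view shows the blue housing: seat at (266,192), post hole at about (250,231), cover leaning back at (305,145). The seal is at (187,310) and the strainer at (108,241).

```bash
cat >> h.py <<'E'
def blob(C,m,ctr,r,z,n):
    k=np.zeros(m.shape,np.uint8);cv2.circle(k,ctr,r,1,-1);ys,xs=np.nonzero(m&(k>0))
    if len(xs)==0: print(n,'none');return
    p=(xs.mean(),ys.mean());w=world(C,p,z);print(n,len(xs),np.round(p,1),w.round(4));return w
def load(n): return cv2.cvtColor(cv2.imread(f'pics/{n}.png'),cv2.COLOR_BGR2RGB)
def brass(im):
    h=cv2.cvtColor(im,cv2.COLOR_RGB2HSV);return (h[...,0]<30)&(h[...,0]>8)&(h[...,1]>110)&(h[...,2]>110)
E
python3 - <<'E'
from h import *
C=cal('top');im=load('top')
a=blob(C,brass(im),(223,164),10,.04,'seat')
g=im.max(2);blob(C,g>120,(312,208),11,.008,'str');blob(C,g<40,(244,156),4,.05,'hole')
W=cal('wrist');im=load('w1');g=im.max(2)
s=blob(W,brass(im),(266,192),20,.04,'seat');b=blob(W,g<45,(250,231),6,.05,'hole')
blob(W,g<60,(187,310),17,.008,'seal')
h=(s-b)[:2];print(np.linalg.norm(h),np.degrees(np.arctan2(h[1],h[0])))
print(tool([.643,-.181,.15]))
E
```

```text
seat 151 [223.3 163.2] [0.5855 0.1111 0.04  ]
str 179 [311.2 208.4] [ 0.4412 -0.1599  0.008 ]
hole 5 [244.  154.8] [0.6088 0.047  0.05  ]
seat 473 [266.5 192.3] [0.5866 0.1115 0.04  ]
hole none
seal 476 [186.5 310.2] [ 0.6425 -0.1788  0.008 ]Traceback (most recent call last):
  File "<stdin>", line 8, in <module>
TypeError: unsupported operand type(s) for -: 'float' and 'NoneType'
```

```bash
python3 - <<'E'
from h import *
W=cal('wrist');im=load('w1')
print(im.max(2)[224:240,240:262])
print(world(W,(250,231),.05), tool([.643,-.180,.16]))
E
```

```text
[[ 98 130 140 143 138 138 137 142 142 139 139 141 138 134 130 127 122 115
  114 102  94  91]
 [120 137 141 140 140 139 140 140 139 138 138 138 139 137 141 136 134 128
  124 116 113 107]
 [130 135 140 139 139 139 139 135 131 127 127 133 136 140 140 140 139 140
  136 129 128 120]
 [140 139 141 138 142 139 130 121 115 112 116 120 126 135 140 139 138 141
  135 137 135 131]
 [140 138 141 139 138 130 111 101  92  93  99 104 119 131 140 140 139 140
  138 140 141 140]
 [140 140 140 138 133 117  89  75  73  74  81  89 105 124 139 139 140 139
  140 137 139 138]
 [137 141 135 139 133 108  73  66  65  68  62  72  89 118 135 141 140 139
  138 141 138 138]
 [139 141 140 137 128  97  77  67  65  66  63  61  82 120 136 141 142 139
  139 141 139 138]
 [137 138 139 138 125 104  86  72  70  66  63  64  90 122 140 138 140 140
  139 139 139 137]
 [140 139 138 138 129 113 101  87  81  73  72  81 108 135 143 142 141 141
  140 137 135 136]
 [141 139 139 138 136 125 115 105  96  94  93 104 126 139 138 142 143 139
  141 136 135 134]
 [140 142 139 139 139 135 126 120 118 114 118 125 140 142 142 143 140 139
  139 139 132 135]
 [139 138 138 139 141 137 133 129 131 130 132 138 141 136 139 139 141 141
  141 135 134 132]
 [143 140 137 140 142 140 137 140 138 136 139 140 140 141 140 143 142 143
  138 134 132 137]
 [139 140 138 137 137 139 140 139 141 139 136 138 138 138 140 139 139 137
  138 136 136 133]
 [142 141 144 142 141 141 141 139 141 138 138 137 140 139 142 140 138 138
  134 134 133 122]]
[0.60939613 0.04619379 0.05      ] [-0.31314761 -0.1315513   0.19028995]
```

>>> {"api": "move_arm", "payload": {"steps": "-0.035 -0.015 0.015 0.08; -0.07 -0.029 0.03 0.16; -0.105 -0.044 0.045 0.24; -0.14 -0.059 0.06 0.32; -0.175 -0.074 0.075 0.39"}}

```text
t: 2.82
tool_pos: [0.5926, -0.0393, 0.2757]
eef_rot: [0.0, 0.575, 0.818, 0.003]
contact_force: [1.6, 1.2, -0.3]
grip_width: 0.085
```

```bash
python3 - <<'E'
from h import *
print(tool([.643,-.180,.14]))
E
```

```text
[-0.14990743 -0.00099865  0.13524104]
```

>>> {"api": "move_arm", "payload": {"steps": "-0.04 0 0.03 0; -0.08 0 0.07 0; -0.12 -0.001 0.1 0; -0.15 -0.001 0.135 0; -0.15 -0.001 0.135 0"}}

```text
t: 3.23
tool_pos: [0.6433, -0.1801, 0.1387]
eef_rot: [0.0, 0.574, 0.819, 0.003]
contact_force: [0.3, 0.5, -0.0]
grip_width: 0.0853
```

```bash
python3 - <<'E'
from h import *
W=cal('wrist');print(pix(W,[.643,-.18,.004]));im=vision.get_image('wrist');save('w2',im);s=observe();print(s['tool_pos'])
p=pix(W,[.643,-.18,.008])[0].astype(int)
w=blob(W,im.max(2)<60,tuple(int(v) for v in p),50,.008,'seal')
print(rot(s['eef_rot']).as_matrix())
if w is not None: print(tool([w[0],w[1],.06]))
E
```

```text
[[252.62383866 185.21541085]]
[ 0.64171862 -0.18340658  0.13299018]
seal 2308 [253. 191.] [ 0.6449 -0.1843  0.008 ]
[[-0.33888492  0.94082408 -0.0026563 ]
 [ 0.9408196   0.33889241  0.0032278 ]
 [ 0.00393699 -0.00140524 -0.99999126]]
[-0.00221291  0.00280476  0.07297816]
```

View pics/w2.png

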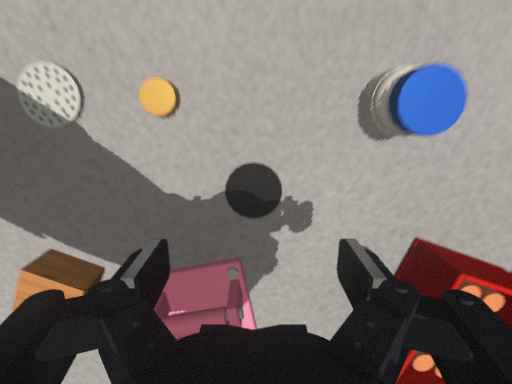

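The seal is a clean black disc at (253,191), directly under the gripper. It's the right one, with the jar clear to the right. The arm was still settling when this was measured, so I'll re-measure and then descend.

```bash
python3 - <<'E'
from h import *
vision.get_image('wrist')
W=cal('wrist');im=vision.get_image('wrist');s=observe();print(s['tool_pos'])
w=blob(W,im.max(2)<75,(253,191),32,.008,'seal')
print(tool([w[0],w[1],.012]))
E
```

```text
[ 0.64148827 -0.17939992  0.13756097]
seal 2544 [256.6 190.9] [ 0.6444 -0.1827  0.008 ]
[-0.00490868  0.00153749  0.12553464]
```

>>> {"api": "move_arm", "payload": {"steps": "-0.004 0.001 0.035 0; -0.004 0.001 0.07 0; -0.004 0.001 0.095 0; -0.004 0.001 0.11 0; -0.004 0.001 0.117 0", "fingers": 0.8, "grip_force": 30}}

```text
t: 3.8
tool_pos: [0.6428, -0.1794, 0.0197]
eef_rot: [-0.003, 0.573, 0.819, 0.002]
contact_force: [-0.3, 0.4, 1.1]
grip_width: 0.0683
```

>>> {"api": "move_arm", "payload": {"steps": "0 0 0.004 0; 0 0 0.006 0; 0 0 0.006 0"}}

```text
t: 4.05
tool_pos: [0.6438, -0.1786, 0.0151]
eef_rot: [-0.002, 0.573, 0.82, 0.002]
contact_force: [0.1, 0.1, 0.0]
grip_width: 0.0685
```

```bash
python3 - <<'E'
from h import *
W=cal('wrist');im=vision.get_image('wrist');save('w3',im[150:,:]);s=observe();print(s['tool_pos'],s['contact_force'],s['grip_width'])
E
```

```text
[ 0.64400463 -0.17894369  0.01537033] [-0.70538126 -0.55674408 -0.68417501] 0.06864192334186119
```

View pics/w3.png

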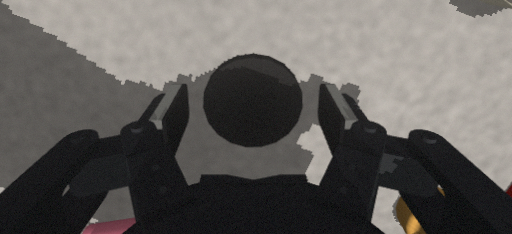

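The seal sits between the open pads, centred at (252,250) in the full frame. Next is the exact offset and then the descent.

```bash
python3 - <<'E'
from h import *
W=cal('wrist');w=world(W,(252.5,250.),.006);print(w,tool([w[0],w[1],.009]))
E
```

```text
[ 0.64462681 -0.1827084   0.006     ] [-0.00378941 -0.00071744  0.00634562]
```

>>> {"api": "move_arm", "payload": {"steps": "-0.002 0 0.003 0; -0.003 0 0.006 0; -0.003 0 0.006 0"}}

```text
t: 4.35
tool_pos: [0.6454, -0.1821, 0.0095]
eef_rot: [-0.002, 0.573, 0.819, 0.002]
contact_force: [-1.6, 0.3, -1.0]
grip_width: 0.0686
```

No contact yet. I'll go 3 mm lower and then close.

>>> {"api": "move_arm", "payload": {"steps": "0 0 0.003 0; 0 0 0.003 0"}}

```text
t: 4.52
tool_pos: [0.6451, -0.1823, 0.0061]
eef_rot: [-0.002, 0.573, 0.819, 0.002]
contact_force: [-1.1, 0.3, -0.8]
grip_width: 0.0684
```

>>> {"api": "move_arm", "payload": {"steps": "0 0 0 0; 0 0 0 0; 0 0 0 0; 0 0 0 0", "fingers": 0.4, "grip_force": 40}}

```text
t: 4.85
tool_pos: [0.6453, -0.1825, 0.0064]
eef_rot: [-0.002, 0.573, 0.819, 0.002]
contact_force: [-0.9, -0.5, 3.5]
grip_width: 0.0538
```

>>> {"api": "move_arm", "payload": {"steps": "0 0 -0.03 0; 0 0 -0.07 0; 0 0 -0.11 0; 0 0 -0.13 0; 0 0 -0.13 0"}}

```text
t: 5.27
tool_pos: [0.6489, -0.1843, 0.1427]
eef_rot: [0.003, 0.573, 0.819, 0.004]
contact_force: [0.2, -0.9, 0.2]
grip_width: 0.0535
```

```bash
python3 - <<'E'
from h import *
s=observe();print(s['tool_pos'],s['grip_width'],tool([.5862,.1113,.13]))
E
```

```text
[ 0.64888795 -0.18425512  0.14274618] 0.05348894549447517 [0.29913554 0.04230355 0.01316856]
```

>>> {"api": "move_arm", "payload": {"steps": "0.04 0.006 0 0; 0.08 0.012 0 0; 0.12 0.018 0 0; 0.16 0.024 0 0; 0.19 0.027 0 0"}}

```text
t: 5.68
tool_pos: [0.6076, 0.0063, 0.1419]
eef_rot: [0.002, 0.573, 0.82, 0.004]
contact_force: [1.0, 0.3, -0.3]
grip_width: 0.0538
```

>>> {"api": "move_arm", "payload": {"steps": "0.02 0.003 0 0; 0.02 0.003 0 0; 0.02 0.003 0 0; 0.02 0.003 0 0"}}

```text
t: 6.02
tool_pos: [0.6032, 0.0257, 0.1412]
eef_rot: [0.002, 0.573, 0.82, 0.003]
contact_force: [-0.5, 0.5, -0.1]
grip_width: 0.0536
```

```bash
python3 - <<'E'
from h import *
W=cal('wrist');im=vision.get_image('wrist');s=observe();print(s['tool_pos'],s['grip_width'],s['joint_vel'].max())
print(pix(W,[[.5862,.1113,.04],[.609,.0462,.05]]))
save('w4',im)
p=pix(W,[.5862,.1113,.04])[0].astype(int)
w=blob(W,brass(im),(int(p[0]),int(p[1])),60,.04,'seat')
print(tool([w[0],w[1],.0464]))
E
```

```text
[0.60351345 0.02523537 0.14133426] 0.053533071522746146 0.0052749057199225615
[[269.84104039  89.34188501]
 [268.0678564  178.49718211]]
seat 2484 [269.8  91.2] [0.5867 0.11   0.04  ]
[0.08530809 0.01256374 0.09515041]
```

View pics/w4.png

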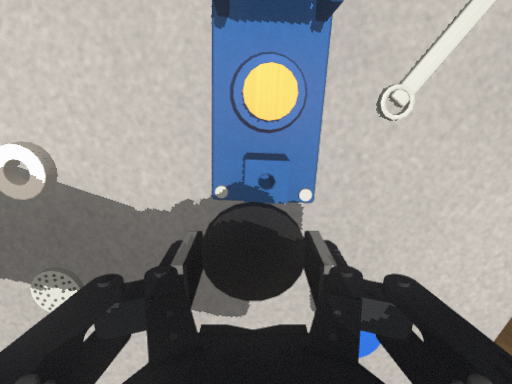

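The seat is at (270,91) and the post hole at (266,181). The seal is held centred in the pads at (253,251), and the jaws are along the housing's x. Next I place the seal.

>>> {"api": "move_arm", "payload": {"steps": "0.03 0.005 0 0; 0.06 0.009 0.015 0; 0.085 0.0125 0.04 0; 0.085 0.0125 0.065 0; 0.085 0.0125 0.075 0"}}

```text
t: 6.48
tool_pos: [0.5847, 0.1092, 0.0633]
eef_rot: [0.0, 0.573, 0.82, 0.002]
contact_force: [-1.0, -0.7, -1.0]
grip_width: 0.0534
```

```bash
python3 - <<'E'
from h import *
vision.get_image('side');s=observe();print(s['tool_pos'],tool([.5866,.1103,.0475]))
E
```

```text
[0.58406446 0.10839747 0.062422  ] [0.00089078 0.00301103 0.01492833]
```

>>> {"api": "move_arm", "payload": {"steps": "0.001 0.003 0.006 0; 0.001 0.003 0.012 0; 0.001 0.003 0.015 0; 0.001 0.003 0.015 0; 0.001 0.003 0.015 0"}}

```text
t: 6.95
tool_pos: [0.5871, 0.11, 0.048]
eef_rot: [-0.0, 0.574, 0.819, 0.001]
contact_force: [-0.5, 0.7, -1.1]
grip_width: 0.0539
```

>>> {"api": "move_arm", "payload": {"steps": "0 0 0 0; 0 0 0 0; 0 0 0 0", "fingers": 0.78}}

```text
t: 7.2
tool_pos: [0.5877, 0.11, 0.0487]
eef_rot: [0.0, 0.574, 0.819, 0.002]
contact_force: [-0.0, 0.7, 0.2]
grip_width: 0.0666
```

>>> {"api": "move_arm", "payload": {"steps": "0 0 -0.02 0; 0 0 -0.05 0; -0.03 0 -0.09 0; -0.06 0 -0.1 0; -0.08 0 -0.1 0"}}

```text
t: 7.62
tool_pos: [0.6187, 0.0329, 0.1542]
eef_rot: [0.004, 0.574, 0.819, 0.004]
contact_force: [0.0, -0.1, -0.4]
grip_width: 0.0668
```

```bash
python3 - <<'E'
from h import *
vision.get_image('wrist');vision.get_image('wrist')
W=cal('wrist');im=vision.get_image('wrist');s=observe();print(s['tool_pos'],s['eef_rot'])
p=pix(W,[.5866,.1105,.048])[0].astype(int);print(p)
save('w5',im)
h=cv2.cvtColor(im,cv2.COLOR_RGB2HSV)
w=blob(W,(im.max(2)<75)&(h[...,1]<90),(int(p[0]),int(p[1])),45,.048,'seal')
print(tool([.4412,-.1599,.14]))
E
```

```text
[0.61543552 0.03335286 0.14930563] [0.0009279  0.57473912 0.81833269 0.0023859 ]
[250  91]
seal 3994 [250.   93.9] [0.5869 0.109  0.048 ]
[-0.12267013 -0.22951925  0.00801454]
```

View pics/w5.png

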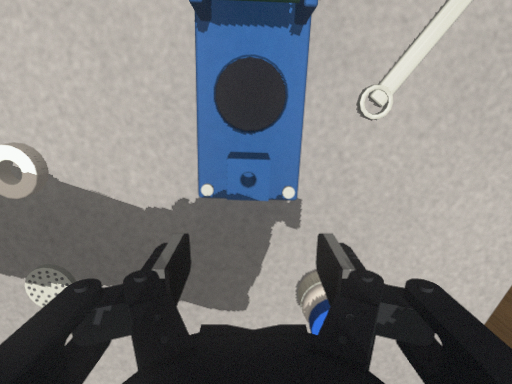

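The seal lies flat on the seat at (250,94), within about 2 mm of centre. The post hole is at (249,179). On to the strainer.

>>> {"api": "move_arm", "payload": {"steps": "-0.018 -0.034 0 0; -0.036 -0.068 0 0; -0.054 -0.102 0 0; -0.072 -0.136 0 0; -0.09 -0.17 0 0", "fingers": 0.8}}

```text
t: 8.18
tool_pos: [0.484, -0.1087, 0.1476]
eef_rot: [0.0, 0.574, 0.819, 0.002]
contact_force: [-0.2, -1.2, 0.2]
grip_width: 0.0683
```

>>> {"api": "move_arm", "payload": {"steps": "-0.018 -0.034 0 0; -0.032 -0.06 0 0; -0.032 -0.06 0 0; -0.032 -0.06 0 0; -0.032 -0.06 0 0"}}

```text
t: 8.6
tool_pos: [0.4387, -0.1584, 0.1472]
eef_rot: [0.0, 0.574, 0.819, 0.003]
contact_force: [-0.0, 0.2, 1.3]
grip_width: 0.0684
```

```bash
python3 - <<'E'
from h import *
print(world(cal('wrist'),(249,179),.05)-cal('wrist')[2])
W=cal('wrist');im=vision.get_image('wrist');s=observe();print(s['tool_pos'],s['eef_rot'])
p=pix(W,[.4412,-.1599,.008])[0].astype(int);print(p)
save('w6',im)
g=cv2.cvtColor(im,cv2.COLOR_RGB2GRAY);c=cv2.HoughCircles(cv2.medianBlur(g,5),cv2.HOUGH_GRADIENT,1,60,param1=100,param2=20,minRadius=24,maxRadius=36)
print(c)
x,y,r=min(c[0],key=lambda q:np.hypot(*(q[:2]-p)))
w=world(W,(x,y),.008);print(w,tool([w[0],w[1],.0065]))
E
```

```text
[ 0.01699158 -0.05368813 -0.23176683]
[ 0.43908058 -0.1582813   0.14721007] [1.62688802e-04 5.73436188e-01 8.19246164e-01 2.57569794e-03]
[254 186]
[[[254.5 188.5  26.4]
  [250.5  34.5  32.1]]]
[ 0.44172952 -0.1619896   0.008     ] [-0.0047692   0.00059932  0.14070177]
```

View pics/w6.png

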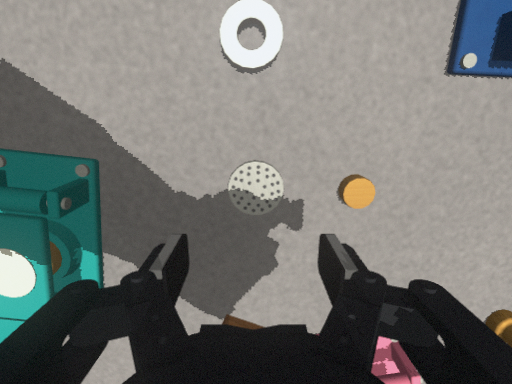

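The strainer, with its hole pattern, is at (256,188). The brass cap at (359,192) is clear of the fingers. Descending.

>>> {"api": "move_arm", "payload": {"steps": "-0.002 0.001 0.035 0; -0.005 0.001 0.07 0; -0.005 0.001 0.1 0; -0.005 0.001 0.125 0; -0.005 0.001 0.135 0"}}

```text
t: 9.07
tool_pos: [0.4405, -0.16, 0.0089]
eef_rot: [-0.002, 0.572, 0.82, 0.002]
contact_force: [-1.2, 0.3, -0.2]
grip_width: 0.068
```

```bash
python3 - <<'E'
from h import *
vision.get_image('side')
s=observe();print(s['tool_pos'],s['contact_force'],tool([.4422,-.1615,.0065]))
E
```

```text
[ 0.44019772 -0.15999466  0.00864538] [-0.33862101  0.54554987 -1.73072863] [-0.00211706  0.00136095  0.00213159]
```

>>> {"api": "move_arm", "payload": {"steps": "-0.002 0.001 0.002 0; -0.002 0.001 0.002 0"}}

```text
t: 9.28
tool_pos: [0.4428, -0.1612, 0.0069]
eef_rot: [-0.003, 0.572, 0.82, 0.002]
contact_force: [-0.7, -0.5, 0.2]
grip_width: 0.0685
```

>>> {"api": "move_arm", "payload": {"steps": "0 0 0 0; 0 0 0 0; 0 0 0 0; 0 0 0 0", "fingers": 0.4, "grip_force": 40}}

```text
t: 9.62
tool_pos: [0.4442, -0.1613, 0.0086]
eef_rot: [-0.001, 0.572, 0.82, 0.003]
contact_force: [-2.0, 1.6, 7.2]
grip_width: 0.0533
```

>>> {"api": "move_arm", "payload": {"steps": "0 0 -0.03 0; 0 0 -0.07 0; 0 0 -0.11 0; 0 0 -0.14 0; 0 0 -0.14 0"}}

```text
t: 10.03
tool_pos: [0.4486, -0.1639, 0.1561]
eef_rot: [0.005, 0.572, 0.82, 0.004]
contact_force: [1.1, -0.9, 0.0]
grip_width: 0.053
```

```bash
python3 - <<'E'
from h import *
s=observe();print(s['tool_pos'],tool([.6087,.031,.15]))
E
```

```text
[ 0.44862583 -0.16393796  0.15610241] [0.1275983  0.21750693 0.00843764]
```

>>> {"api": "move_arm", "payload": {"steps": "0.02 0.034 0 0; 0.04 0.068 0 0; 0.06 0.102 0 0; 0.08 0.136 0 0; 0.095 0.162 0 0"}}

```text
t: 10.45
tool_pos: [0.5698, -0.0165, 0.1586]
eef_rot: [0.005, 0.572, 0.821, 0.005]
contact_force: [0.2, -0.7, -1.7]
grip_width: 0.0535
```

>>> {"api": "move_arm", "payload": {"steps": "0.02 0.034 0 0; 0.032 0.055 0 0; 0.032 0.055 0 0; 0.032 0.055 0 0; 0.032 0.055 0 0"}}

```text
t: 10.87
tool_pos: [0.6097, 0.0323, 0.1593]
eef_rot: [0.005, 0.572, 0.821, 0.005]
contact_force: [-0.0, -0.4, -1.0]
grip_width: 0.0531
```

```bash
python3 - <<'E'
from h import *
vision.get_image('wrist')
W=cal('wrist');im=vision.get_image('wrist');s=observe();print(s['tool_pos'],s['eef_rot'],s['grip_width'])
p=pix(W,[.5866,.1098,.048])[0].astype(int);print(p)
save('w7',im)
h=cv2.cvtColor(im,cv2.COLOR_RGB2HSV)
w=blob(W,(im.max(2)<75)&(h[...,1]<90),(int(p[0]),int(p[1])),45,.048,'seal')
print(tool([.5867,.1098,.0555]))
E
```

```text
[0.60950652 0.03165409 0.15942874] [0.00530197 0.57203179 0.82019957 0.00491705] 0.05297896484715659
[258  96]
seal 3675 [258.5  97.5] [0.5871 0.1088 0.048 ]
[0.08153209 0.00413202 0.10374753]
```

View pics/w7.png

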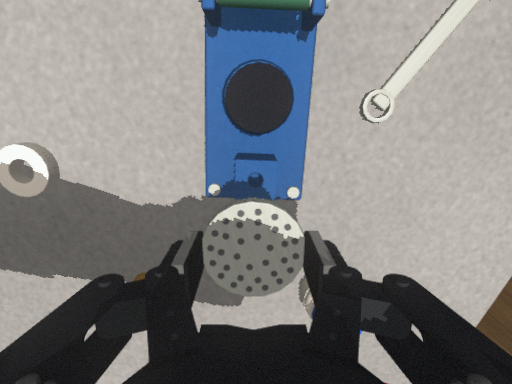

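The strainer is gripped level between the pads at (254,248), and the seal is on the seat at (259,97). Placing.

>>> {"api": "move_arm", "payload": {"steps": "0.03 0.001 0 0; 0.06 0.002 0.02 0; 0.081 0.004 0.045 0; 0.081 0.004 0.07 0; 0.081 0.004 0.085 0"}}

```text
t: 11.38
tool_pos: [0.5843, 0.1091, 0.0723]
eef_rot: [0.005, 0.572, 0.82, 0.004]
contact_force: [0.3, -0.1, -1.6]
grip_width: 0.0529
```

```bash
python3 - <<'E'
from h import *
vision.get_image('side');s=observe();print(s['tool_pos'],tool([.5867,.1095,.0565]))
E
```

```text
[0.58292527 0.10823256 0.06988715] [-8.35320902e-05  3.86887921e-03  1.34199685e-02]
```

>>> {"api": "move_arm", "payload": {"steps": "0 0.004 0.005 0; 0 0.004 0.01 0; 0 0.004 0.012 0; 0 0.004 0.013 0; 0 0.004 0.013 0"}}

```text
t: 11.85
tool_pos: [0.5874, 0.1093, 0.0576]
eef_rot: [0.004, 0.572, 0.82, 0.003]
contact_force: [-0.7, -0.7, -0.8]
grip_width: 0.0533
```

>>> {"api": "move_arm", "payload": {"steps": "0 0 0 0; 0 0 0 0; 0 0 0 0", "fingers": 0.78}}

```text
t: 12.1
tool_pos: [0.588, 0.1094, 0.0583]
eef_rot: [0.004, 0.572, 0.82, 0.004]
contact_force: [0.7, -0.8, 0.6]
grip_width: 0.0669
```

>>> {"api": "move_arm", "payload": {"steps": "0 0 -0.02 0; 0 0 -0.05 0; -0.03 0 -0.09 0; -0.06 0 -0.1 0; -0.08 0 -0.1 0"}}

```text
t: 12.52
tool_pos: [0.6185, 0.0325, 0.1642]
eef_rot: [0.008, 0.572, 0.82, 0.006]
contact_force: [0.5, -0.1, 0.1]
grip_width: 0.0667
```

```bash
python3 - <<'E'
from h import *
vision.get_image('wrist');vision.get_image('wrist')
W=cal('wrist');im=vision.get_image('wrist');s=observe();print(s['tool_pos'],s['eef_rot'])
p=pix(W,[.5867,.1095,.056])[0];print(p)
save('w8',im)
g=cv2.cvtColor(im,cv2.COLOR_RGB2GRAY);c=cv2.HoughCircles(cv2.medianBlur(g,5),cv2.HOUGH_GRADIENT,1,60,param1=100,param2=20,minRadius=28,maxRadius=45)
x,y,r=min(c[0],key=lambda q:np.hypot(*(q[:2]-p)));print(x,y,r,world(W,(x,y),.056))
K=vision.find_in('wrist','cover_hole');print(K[:2])
E
```

```text
[0.61522698 0.03296031 0.15925285] [0.00469194 0.57345234 0.81921513 0.00411926]
[249.76834723  92.30689457]
251.5 91.5 36.2 [0.58777945 0.11053553 0.056     ]
[{'point': [260.5, 3.2], 'confidence': 0.62}, {'point': [222.1, 114.7], 'confidence': 0.6}]
```

View pics/w8.png

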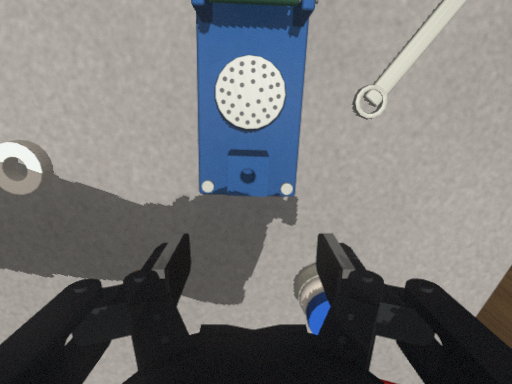

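The strainer is centred on the seal at (251,92), and the cover is still open. I'll now work out the housing frame, then go over and behind the cover.

```bash
cat >> h.py <<'E'
c0=np.array([.5868,.1102])
def dark(W,im,ctr,r,z,n):
    g=im.max(2).astype(float);k=np.zeros(g.shape,np.uint8);cv2.circle(k,ctr,r,1,-1);v=g[k>0];t=(v.min()+np.median(v))/2
    return blob(W,g<t,ctr,r,z,n)
E
python3 - <<'E'
from h import *
W=cal('wrist');b=dark(W,load('w8'),(248,175),8,.05,'hole')
u=c0-b[:2];print(np.linalg.norm(u));u/=np.linalg.norm(u);print(u,np.degrees(np.arctan2(*u[::-1])))
s=observe();M=rot(s['eef_rot']).as_matrix();print(M[:,0])
P=c0+.17*u;print(P,tool([*P,.27]))
E
```

```text
hole 27 [249.9 176.9] [0.6076 0.0465 0.05  ]
0.0670368130177183
[-0.31000275  0.95073566] 108.05939636428035
[-0.34348737  0.93915479 -0.00217109]
[0.53409953 0.27182506] [ 0.25077383  0.00755446 -0.11194573]
```

>>> {"api": "move_arm", "payload": {"steps": "0 0 -0.04 0; 0.005 0 -0.08 0; 0.02 0 -0.115 0; 0.055 0 -0.13 0; 0.09 0.002 -0.13 0", "fingers": 0}}

```text
t: 13.13
tool_pos: [0.585, 0.1204, 0.2928]
eef_rot: [0.006, 0.573, 0.819, 0.006]
contact_force: [0.6, -0.3, -0.3]
grip_width: 0.0058
```

>>> {"api": "move_arm", "payload": {"steps": "0.04 0.001 0 0; 0.08 0.002 0 0; 0.12 0.003 0 0; 0.16 0.004 0 0; 0.165 0.005 0 0"}}

```text
t: 13.55
tool_pos: [0.5296, 0.2834, 0.2916]
eef_rot: [0.004, 0.57, 0.821, 0.006]
contact_force: [1.1, -0.8, 0.1]
grip_width: 0.0
```

```bash
python3 - <<'E'
from h import *
vision.get_image('top');u=np.array([-.32,.9474])
s=observe();print(s['tool_pos'],s['eef_rot'],s['grip_width'],(s['tool_pos'][:2]-c0)@u)
P=c0+.168*u;print(tool([*P,.175]),tool([*(c0+.07*u),.15]),tool([*(c0-.015*u),.15]))
E
```

```text
[0.53050784 0.2818367  0.29152207] [0.00498216 0.57057676 0.82120731 0.00599165] 0.00010465491117398356 0.180622096457775
[-0.01241649 -0.00378726  0.11649412] [-0.11033528 -0.00717466  0.14157631] [-0.19529402 -0.00977604  0.14165023]
```

>>> {"api": "move_arm", "payload": {"steps": "0 -0.003 0.035 0; 0 -0.003 0.07 0; 0 -0.003 0.1 0; 0 -0.003 0.115 0; 0 -0.003 0.115 0"}}

```text
t: 14.02
tool_pos: [0.5263, 0.2793, 0.1716]
eef_rot: [0.003, 0.571, 0.821, 0.002]
contact_force: [-1.2, -1.1, -0.2]
grip_width: -0.0002
```

>>> {"api": "move_arm", "payload": {"steps": "-0.022 -0.001 0 0; -0.044 -0.001 0 0; -0.066 -0.002 0 0; -0.088 -0.003 0 0; -0.11 -0.003 0.005 0"}}

```text
t: 14.43
tool_pos: [0.5629, 0.1751, 0.1695]
eef_rot: [0.003, 0.57, 0.821, 0.004]
contact_force: [-1.9, 3.6, 3.9]
grip_width: -0.0
```

>>> {"api": "move_arm", "payload": {"steps": "-0.02 -0.001 0.005 0; -0.04 -0.001 0.01 0; -0.06 -0.002 0.015 0; -0.08 -0.002 0.02 0; -0.09 -0.002 0.02 0"}}

```text
t: 14.85
tool_pos: [0.5931, 0.0881, 0.1498]
eef_rot: [0.003, 0.571, 0.821, 0.004]
contact_force: [0.2, 0.3, 0.1]
grip_width: 0.0002
```

```bash
python3 - <<'E'
from h import *
vision.get_image('top');u=np.array([-.32,.9474])
s=observe();print(s['tool_pos'],s['eef_rot'],s['contact_force'],(s['tool_pos'][:2]-c0)@u)
im=vision.get_image('side');save('s2',cv2.resize(im[90:240,200:400],None,fx=3,fy=3))
E
```

```text
[0.59375304 0.08715135 0.15023773] [0.00407683 0.57148659 0.82059306 0.00367253] [ 1.24108733  0.41487516 -0.51563636] -0.02406126054817714
```

View pics/s2.png

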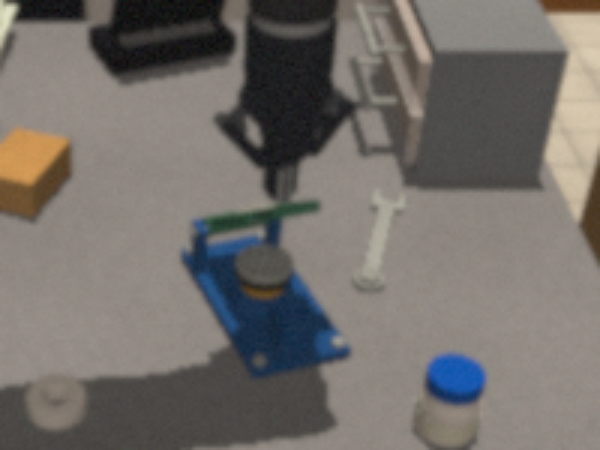

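The cover is past its balance point and edge-on to the side camera, with no contact force left, so it's sinking shut. I'll go for the pin meanwhile.

>>> {"api": "move_arm", "payload": {"steps": "-0.005 0 -0.035 0; -0.03 -0.005 -0.06 0; -0.065 -0.02 -0.06 0; -0.1 -0.035 -0.06 0; -0.135 -0.05 -0.06 0", "fingers": 0.6}}

```text
t: 15.37
tool_pos: [0.5933, -0.0556, 0.2119]
eef_rot: [0.005, 0.57, 0.821, 0.005]
contact_force: [0.7, -0.8, -0.7]
grip_width: 0.0513
```

```bash
python3 - <<'E'
from h import *
print(tool([.492,-.340,.19]))
E
```

```text
[-0.23113283 -0.19450228  0.01976964]
```

>>> {"api": "move_arm", "payload": {"steps": "-0.03 -0.026 0 0; -0.06 -0.052 0 0; -0.09 -0.078 0 0; -0.12 -0.104 0 0; -0.15 -0.13 0.01 0"}}

```text
t: 15.78
tool_pos: [0.5248, -0.2427, 0.2033]
eef_rot: [0.007, 0.57, 0.822, 0.006]
contact_force: [0.5, 0.6, 0.4]
grip_width: 0.0515
```

>>> {"api": "move_arm", "payload": {"steps": "-0.03 -0.024 0.01 0; -0.06 -0.048 0.015 0; -0.08 -0.065 0.015 0; -0.08 -0.065 0.015 0; -0.08 -0.065 0.015 0"}}

```text
t: 16.2
tool_pos: [0.4922, -0.341, 0.1884]
eef_rot: [0.007, 0.571, 0.821, 0.006]
contact_force: [0.3, 0.1, 0.4]
grip_width: 0.0509
```

```bash
cat >> h.py <<'E'
def red(im):
    h=cv2.cvtColor(im,cv2.COLOR_RGB2HSV);return ((h[...,0]<6)|(h[...,0]>174))&(h[...,1]>170)&(h[...,2]>60)
E
python3 - <<'E'
from h import *
vision.get_image('wrist')
W=cal('wrist');im=vision.get_image('wrist');s=observe();print(s['tool_pos'],s['eef_rot'])
p=pix(W,[.492,-.343,.08])[0];print(p)
n,l,st,ce=cv2.connectedComponentsWithStats(red(im).astype(np.uint8))
for i in range(1,n):
    if st[i,4]>60: print(st[i],ce[i],world(W,ce[i],.065))
print(vision.find_in('wrist','pin')[:2],vision.find_in('wrist','rack')[:1])
save('w9',im)
E
```

```text
[ 0.4928795  -0.33941748  0.18830503] [0.00723248 0.56958577 0.82187948 0.00581838]
[249.45713839 194.9997772 ]
[240 181  19  26 327] [249.0030581  194.95412844] [ 0.49328442 -0.34745903  0.065     ]
[498 230  14  26 174] [506.57471264 243.95402299] [ 0.75895676 -0.30594081  0.065     ]
[{'point': [251.2, 190.9], 'confidence': 0.59}, {'point': [250.6, 174.2], 'confidence': 0.29}] [{'point': [252.5, 175.5], 'confidence': 0.67}]
```

```bash
python3 - <<'E'
from h import *
W=cal('wrist')
print(world(W,(249.2,197),.08),world(W,(249.2,189.5),.046),tool([.4932,-.3455,.10]))
im=load('w9')[150:240,200:300];print(im.shape);save('w9c',cv2.resize(im,None,fx=5,fy=5,interpolation=cv2.INTER_CUBIC))
E
```

```text
[ 0.49281038 -0.34385546  0.08      ] [ 0.49398655 -0.34656695  0.046     ] [-0.00566094 -0.00368027  0.08817124]
(90, 100, 3)
```

>>> {"api": "move_arm", "payload": {"steps": "-0.003 -0.002 0.035 0; -0.006 -0.004 0.07 0; -0.006 -0.004 0.1 0; -0.006 -0.004 0.12 0; -0.006 -0.004 0.128 0"}}

```text
t: 16.82
tool_pos: [0.4924, -0.3431, 0.0569]
eef_rot: [0.005, 0.568, 0.823, 0.006]
contact_force: [-0.0, 1.1, -0.4]
grip_width: 0.0513
```

```bash
python3 - <<'E'
from h import *
vision.get_image('wrist')
W=cal('wrist');im=vision.get_image('wrist');s=observe();print(s['tool_pos'],s['eef_rot'],s['contact_force'])
n,l,st,ce=cv2.connectedComponentsWithStats(red(im).astype(np.uint8))
for i in range(1,n):
    if st[i,4]>60: print(st[i],ce[i],world(W,ce[i],.065))
print(tool([.4934,-.3453,.058]))
save('w10',im)
E
```

```text
[ 0.49329504 -0.34415918  0.05893183] [0.00571584 0.56846506 0.82266712 0.00579802] [-0.32159869  0.08854179 -0.02798045]
[ 234  232   39   65 1966] [252.53865717 265.31230926] [ 0.49283592 -0.34649654  0.065     ]
[-0.0011016  -0.00032021  0.00092992]
```

>>> {"api": "move_arm", "payload": {"steps": "-0.001 0 0 0; -0.001 0 0 0; -0.001 0 0 0; -0.001 0 0 0; -0.001 0 0 0", "fingers": 0.05, "grip_force": 70}}

```text
t: 17.33
tool_pos: [0.4946, -0.3459, 0.061]
eef_rot: [0.007, 0.568, 0.823, 0.006]
contact_force: [-0.5, 0.6, 6.1]
grip_width: 0.0158
```

>>> {"api": "move_arm", "payload": {"steps": "0 0 -0.02 0; 0 0 -0.05 0; 0 0 -0.08 0; 0 0 -0.1 0; 0 0 -0.1 0"}}

```text
t: 17.75
tool_pos: [0.4957, -0.3481, 0.1672]
eef_rot: [0.012, 0.568, 0.823, 0.006]
contact_force: [0.3, -0.3, -0.3]
grip_width: 0.0155
```

```bash
python3 - <<'E'
from h import *
s=observe();print(s['tool_pos'],s['grip_width'],tool([.6085,.0465,.17]),tool([.638,-.04,.17]))
E
```

```text
[ 0.49565451 -0.34812181  0.16717112] 0.015483312222418224 [ 0.32922247  0.2451096  -0.00152816] [ 0.23788653  0.24211389 -0.00040051]
```

>>> {"api": "move_arm", "payload": {"steps": "0.028 0.029 0 0; 0.056 0.058 0 0; 0.084 0.087 0 0; 0.112 0.116 0 0; 0.14 0.144 0 0"}}

```text
t: 18.17
tool_pos: [0.5815, -0.1647, 0.1689]
eef_rot: [0.012, 0.569, 0.822, 0.006]
contact_force: [0.9, -0.3, -1.3]
grip_width: 0.0159
```

>>> {"api": "move_arm", "payload": {"steps": "0.028 0.028 0 0; 0.056 0.056 0 0; 0.084 0.084 0 0; 0.098 0.098 0 0; 0.098 0.098 0 0"}}

```text
t: 18.58
tool_pos: [0.6402, -0.0339, 0.1698]
eef_rot: [0.012, 0.567, 0.824, 0.007]
contact_force: [-0.2, -0.3, -0.8]
grip_width: 0.0162
```

```bash
python3 - <<'E'
from h import *
vision.get_image('wrist');vision.get_image('wrist')
W=cal('wrist');im=vision.get_image('wrist');s=observe();print(s['tool_pos'],s['eef_rot'],s['grip_width'])
p=pix(W,[.6085,.0465,.073])[0];print(p)
print(vision.find_in('wrist','cover_hole')[:3])
save('w11',im)
E
```

```text
[ 0.6382041  -0.03858389  0.16968871] [0.01221015 0.56862551 0.82248713 0.0055561 ] 0.01581701441063687
[252.89508838  82.51803857]
[{'point': [251.0, 46.2], 'confidence': 0.61}]
```

View pics/w11.png

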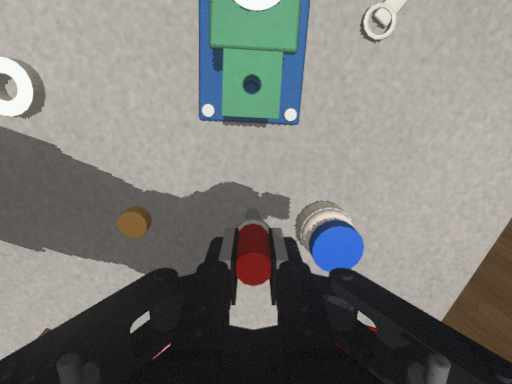

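The cover is down with its hole at (252,84). The pin is held upright with its red knob at (253,255) and its nose at about (253,213). That's all 12 pictures viewed, so from here I'll use numbers only.

```bash
cat > pinfit.py <<'E'
from h import *
from scipy.optimize import least_squares
def fit(W,im,dz=-.019):
    s=observe();M=rot(s['eef_rot']).as_matrix();T=s['tool_pos']
    n,l,st,ce=cv2.connectedComponentsWithStats(red(im).astype(np.uint8));i=[k for k in range(1,n) if 150<ce[k][0]<350 and st[k,4]>300][0]
    b=np.array([st[i,0],st[i,1],st[i,0]+st[i,2],st[i,1]+st[i,3]])
    a=np.linspace(0,2*np.pi,60);ring=np.c_[.009*np.cos(a),.009*np.sin(a),0*a]
    def bb(v):
        o=np.array([T[0]+v[0],T[1]+v[1],T[2]+v[2]])
        p=pix(W,np.vstack([ring+o+[0,0,.004],ring+o+[0,0,.038]]));return np.r_[p.min(0),p.max(0)]
    f=least_squares(lambda v:bb(v)-b,[0,0,dz]);print('knob bbox',b,'pin rel TCP(world)',f.x.round(4),'res',f.fun.round(1))
    return T+f.x
E
python3 - <<'E'
from pinfit import *
W=cal('wrist');im=load('w11');P=fit(W,im)
h=dark(W,im,(252,84),11,.0735,'coverhole')
M=rot(observe()['eef_rot']).as_matrix();print(M)
print('tip px if vertical',pix(W,[P-[0,0,.038]]),'shaft',pix(W,[P]))
g=im[205:232,240:268].max(2);print(g[::2])
E
```

```text
knob bbox [236 224 271 285] pin rel TCP(world) [ 0.0011 -0.0041 -0.0286] res [-0.7  0.5  0.7 -0.4]
coverhole 77 [251.9  81.5] [0.6072 0.0454 0.0735]
[[-0.35203133  0.93561642  0.02637926]
 [ 0.9358881   0.35226606 -0.00469982]
 [-0.01368975  0.02303355 -0.99964096]]
tip px if vertical [[251.03222374 212.90300454]] shaft [[252.02674093 235.24018524]]
[[ 96  95  94  97  96  94  93  95  98  95  93  96  95  93  94  93  96  97
   95  91  94  95  92  97  93  91  92  94]
 [ 99  97  98  95  96  96  97  96  94  96  94  92  89  93  95  98  94  95
   98  99  97  96  94  92  95  97  97  98]
 [ 99  99  99  98 102  96  93  93  83  79  81  80  78  83  75  81  84  92
   98  99  96  93  94  94  93  95  95  97]
 [ 98  97  97  96  95  92  82  74  79  79  80  83  79  81  85  76  80  79
   83  89  96  95  98  96  96  96  94  96]
 [ 94  93  93  93  93  83  74  75  80  79  81  82  76  79  81  78  80  75
   74  83  96  94  92  93  98  95  94  96]
 [ 97  89  90  92  89  80  75  76  76  77  76  83  79  81  80  79  79  75
   74  83  90  92  91  93  93  92  97 101]
 [ 91  93  95  91  90  79  74  77  77  79  83 
[... 190 characters left out ...]
 95  91  86  89  99 105 113 109 113 119 112 115 116 120 119 119 117 114
  112 108  98  94  89  91 130 163 170 169]
 [ 80  93 107 110 117 115 118 119 111 105 107 107 102 100 104 110 114 112
  114 116 112 115 119 114 100  90 124 159]
 [110 113 112 111 105 100  89  87  85  86  84  84  83  84  82  85  84  82
   88  90  92 105 114 122 119 113  98  89]
 [115 111  99  85  82  82  82  82  81  85  82  82  85  85  85  85  84  83
   85  83  84  82  88 104 117 117 120 107]
 [101  85  81  80  83  79  84  82  82  85  85  83  81  83  83  86  88  83
   80  82  80  83  83  81  86 103 116 106]
 [ 79  80  86  81  82  84  84  81  82  84  84  82  87  83  82  85  85  85
   83  85  82  79  82  81  81  79  89  94]]
```

```bash
python3 - <<'E'
from h import *
from scipy.optimize import least_squares
K,d,e,Rm=cal('wrist');s=observe();M=rot(s['eef_rot']).as_matrix();T=s['tool_pos']
a=np.linspace(0,2*np.pi,60);c,q=np.cos(a),np.sin(a)
def rings(M_,ax): return 0
def run(im,q4,Tn,name,free):
    Mn=rot(q4).as_matrix();W=(K,d,Tn+Mn@M.T@(e-T),Mn@M.T@Rm)
    n,l,st,ce=cv2.connectedComponentsWithStats(red(im).astype(np.uint8));i=[k for k in range(1,n) if 150<ce[k][0]<350 and st[k,4]>300][0]
    b=np.array([st[i,0],st[i,1],st[i,0]+st[i,2],st[i,1]+st[i,3]],float)
    def bb(v):
        o=Tn+v; p=pix(W,np.vstack([np.c_[.009*c,.009*q,0*a+z]+o for z in(.004,.038)]));return np.r_[p.min(0),p.max(0)]
    print(name,b,'pred(0,0,-.019)',bb(np.array([0,0,-.019])).round(1))
    f=least_squares(lambda v:bb(v)-b,[0,0,-.019]);print(' fit tool-frame',(Mn.T@f.x).round(4),f.fun.round(1))
    f=least_squares(lambda v:bb(np.r_[v,-.019])[1::2]-b[1::2],[0,0]);print(' rows only',(Mn.T@np.r_[f.x,-.019]).round(4),f.fun.round(1))
run(load('w10'),[.00571584,.56846506,.82266712,.00579802],np.array([.49329504,-.34415918,.05893183]),'pre',1)
run(load('w11'),s['eef_rot'],T,'held',1)
E
```

```text
pre [234. 232. 273. 297.] pred(0,0,-.019) [234.9 224.7 274.2 289. ]
 fit tool-frame [-0.0044 -0.0008  0.0191] [ 0.1 -0.1 -0.1  0. ]
 rows only [-0.0046  0.0154  0.0193] [-0. -0.]
held [236. 224. 271. 285.] pred(0,0,-.019) [235.2 224.5 274.4 289.2]
 fit tool-frame [-0.0038 -0.001   0.0286] [-0.7  0.5  0.7 -0.4]
 rows only [-0.0015  0.1736  0.023 ] [0. 0.]
```

```bash
python3 - <<'E'
from h import *
W=cal('wrist');im=load('w11')
print(im[68:100,238:267,1][::2])
h=cv2.cvtColor(im,cv2.COLOR_RGB2HSV)
m=(im[...,1]<105);k=np.zeros(m.shape,np.uint8);cv2.circle(k,(252,84),15,1,-1)
n,l,st,ce=cv2.connectedComponentsWithStats((m&(k>0)).astype(np.uint8));print(st[1:],ce[1:])
for z in(.0735,):
  print(pix(W,[[.6085,.0470,z]]),world(W,(252,84),z))
E
```

```text
[[170 170 171 170 170 168 169 170 169 168 168 172 169 172 169 171 172 171
  169 171 169 170 169 171 171 172 173 172 171]
 [170 168 169 168 170 169 168 170 169 169 168 167 168 169 167 170 170 168
  167 169 171 172 173 174 172 173 168 170 169]
 [167 168 170 169 169 169 169 168 170 169 164 168 168 168 170 170 169 171
  170 173 171 174 172 171 170 170 172 171 169]
 [169 169 167 170 170 170 171 170 171 164 149 131 103  88  97 120 138 163
  172 172 171 172 172 169 168 171 171 169 169]
 [170 168 168 169 171 170 164 136 109  95  77  59  58  58  58  61  68  69
   76 111 155 168 171 173 170 170 168 168 172]
 [172 172 172 174 169 154 127 100  67  60  70  68  69  70  67  65  63  63
   63  69  99 130 159 173 173 171 168 169 168]
 [173 173 171 170 155 116  89  61  66  63  61  57  57  55  58  57  62  66
   69  63  70  72 119 157 169 169 167 169 170]
 [172 169 171 164 140  99  63  58  58  51  49  52  54  51  49  46  54  52
   62  61  63  72 102 142 168 169 169 170 167]
 [169 172 172 161 130  89  57  53  54  58  61  60  65  62  61  58  49  51
   51  56  62  68  95 140 161 167 166 165 163]
 [171 171 1
[... 255 characters left out ...]
1 124  81  67  63  64  64  64  66  64  68  68  65
   65  65  96 134 160 168 168 165 165 165 167]
 [167 169 168 170 171 172 172 154 130 104  80  73  65  67  65  71  70  88
  115 139 159 169 168 170 172 170 167 165 167]
 [168 167 166 173 168 168 169 171 171 166 157 146 140 135 135 139 147 162
  169 167 169 170 171 166 170 168 169 166 169]
 [167 168 169 170 168 168 168 169 169 170 166 171 168 171 169 166 171 170
  169 170 169 172 167 168 168 167 166 166 167]
 [166 168 169 168 169 171 172 166 169 172 170 169 169 167 171 167 167 171
  170 169 169 170 169 168 167 173 165 166 166]]
[[243  74  18  20 271]] [[251.46125461  83.7896679 ]]
[[254.22879598  79.99773982]] [0.60792814 0.04375481 0.0735    ]
```

>>> {"api": "move_arm", "payload": {"steps": "0.03 0 0 0; 0.06 0.001 0 0; 0.085 0.001 0.002 0; 0.091 0.001 0.004 0; 0.091 0.001 0.004 0"}}

```text
t: 19.2
tool_pos: [0.606, 0.0463, 0.1643]
eef_rot: [0.012, 0.569, 0.822, 0.005]
contact_force: [-0.6, -0.2, -0.3]
grip_width: 0.0157
```

```bash
python3 - <<'E'
from pinfit import *
vision.get_image('wrist');vision.get_image('wrist')
W=cal('wrist');im=vision.get_image('wrist');s=observe();print(s['tool_pos'],s['eef_rot'],s['contact_force'])
save('w12',im);P=fit(W,im);print('P',P)
print('tip px vert',pix(W,[P-[0,0,.038]]))
g=im[...,1]
h=cv2.cvtColor(im,cv2.COLOR_RGB2HSV)
np.set_printoptions(linewidth=250)
print(np.where(((h[...,0]>40)&(h[...,0]<95)&(h[...,1]>80)),1,0)[175:232:1,232:275].astype(str).tolist().__len__())
for r in range(170,232): print(r,''.join('G' if (40<h[r,c,0]<95 and h[r,c,1]>90 and h[r,c,2]>75) else ('r' if red(im[r:r+1,c:c+1])[0,0] else ('#' if im[r,c].max()<75 else '.')) for c in range(228,280)))
E
```

```text
[0.60744656 0.04476329 0.16473143] [0.01260231 0.56971988 0.82172399 0.00548884] [ 0.21351778  0.3128752  -0.86107788]
knob bbox [236 224 271 285] pin rel TCP(world) [ 0.0009 -0.0039 -0.0287] res [-0.7  0.5  0.7 -0.4]
P [0.60829708 0.04082148 0.13604088]
tip px vert [[251.02845872 212.85376979]]
57
170 GGGGGGGGGGGGGGGGGGGGGGGGGGGGGGGGGGGGGGGGGGGGGGGGGGGG
171 GGGGGGGGGGGGGGGGGGGGGGGGGGGGGGGGGGGGGGGGGGGGGGGGGGGG
172 GGGGGGGGGGGGGGGGGGGGGGGGGGGGGGGGGGGGGGGGGGGGGGGGGGGG
173 GGGGGGGGGGGGGGGGGGGGGGGGGGGGGGGGGGGGGGGGGGGGGGGGGGGG
174 GGGGGGGGGGGGGGGGGGGGGGGGGGGGGGGGGGGGGGGGGGGGGGGGGGGG
175 GGGGGGGGGGGGGGGGGGGGGGGGGGGGGGGGGGGGGGGGGGGGGGGGGGGG
176 GGGGGGGGGGGGGGGGGGGGGGGGGGGGGGGGGGGGGGGGGGGGGGGGGGGG
177 GGGGGGGGGGGGGGGGGGGGGGGGGGGGGGGGGGGGGGGGGGGGGGGGGGGG
178 GGGGGGGGGGGGGGGGGGGGGGGGGGGGGGGGGGGGGGGGGGGGGGGGGGGG
179 GGGGGGGGGGGGGGGGGGGGGGGGGGGGGGGGGGGGGGGGGGGGGGGGGGGG
180 GGGGGGGGGGGGGGGGGGGGGGGGGGGGGGGGGGGGGGGGGGGGGGGGGGGG
181 GGGGGGGGGGGGGGGGGGGGGGGGGGGGGGGGGGGGGGGGGGGGGGGGGGGG
182 GGGGGGGGGGGGGGGGGGGGGGGGGGGGGGGGGGGGGGGGGGGGGGGGGGGG
183 GGGGGGGGGGGGGGGGGGGGGGGGGGGGGGGGGGGGGGGGGGGGGGGGGGGG
18
[... 2033 characters left out ...]
.....G.#..G.....
220 ..G.G##G#G##G.....................#..G.G.G#G........
221 .GG#.G#.##............................#..GG....G....
222 G#..G...G.##...........................GG...#G......
223 .....GGGG#.##..........................##...GG.G....
224 ..........#............rrrr................GGG.G....
225 .........#...........rrrrrr.........................
226 .................r.rr.rrrrrr...rr...................
227 ........#........rrr.rr.rrr..r.r....................
228 ......####.....rr..rrrrrrrrrrr...rr.....####........
229 ......#####.....rrrr.rrrrrrrrrrrrr.r....#####.......
230 ......#####...r.rrr.rrr.rrrrrr.r.r......#####.......
231 ..#...######..r.rr.rrrrrr.r.rrrr...r....#####.......
```

```bash
python3 - <<'E'
from h import *
W=cal('wrist');s=observe();T=s['tool_pos'];M=rot(s['eef_rot']).as_matrix()
for tz in(.0949,.098,.1005):
    t=world(W,(252,212),tz)     # tip centre
    for hz in(.072,.0735,.075):
        h=world(W,(252,198),hz); d=np.r_[(h-t)[:2],0]; print(tz,hz,t.round(4),h.round(4),'tool shift',(M.T@d).round(4))
print(M.T@[0,0,-.01])
E
```

```text
0.0949 0.072 [0.6095 0.0404 0.0949] [0.6087 0.0439 0.072 ] tool shift [ 0.0036  0.0005 -0.    ]
0.0949 0.0735 [0.6095 0.0404 0.0949] [0.6085 0.0444 0.0735] tool shift [ 0.0041  0.0004 -0.    ]
0.0949 0.075 [0.6095 0.0404 0.0949] [0.6083 0.0448 0.075 ] tool shift [ 0.0046  0.0004 -0.0001]
0.098 0.072 [0.609  0.0415 0.098 ] [0.6087 0.0439 0.072 ] tool shift [ 0.0024  0.0005 -0.    ]
0.098 0.0735 [0.609  0.0415 0.098 ] [0.6085 0.0444 0.0735] tool shift [ 0.0029  0.0005 -0.    ]
0.098 0.075 [0.609  0.0415 0.098 ] [0.6083 0.0448 0.075 ] tool shift [ 0.0034  0.0005 -0.    ]
0.1005 0.072 [0.6087 0.0424 0.1005] [0.6087 0.0439 0.072 ] tool shift [ 0.0014  0.0006 -0.    ]
0.1005 0.0735 [0.6087 0.0424 0.1005] [0.6085 0.0444 0.0735] tool shift [ 0.0019  0.0005 -0.    ]
0.1005 0.075 [0.6087 0.0424 0.1005] [0.6083 0.0448 0.075 ] tool shift [ 0.0024  0.0005 -0.    ]
[ 0.00014457 -0.0002338   0.00999622]
```

>>> {"api": "move_arm", "payload": {"steps": "0.003 0 0.004 0; 0.003 0 0.009 0; 0.003 0 0.013 0; 0.003 0 0.013 0; 0.003 0 0.013 0"}}

```text
t: 19.77
tool_pos: [0.6064, 0.0472, 0.151]
eef_rot: [0.012, 0.57, 0.822, 0.005]
contact_force: [-0.5, 0.3, -0.9]
grip_width: 0.0157
```

```bash
python3 - <<'E'
from h import *
vision.get_image('wrist')
W=cal('wrist');im=vision.get_image('wrist');s=observe();T=s['tool_pos'];M=rot(s['eef_rot']).as_matrix();print(T,s['contact_force'])
save('w13',im);h=cv2.cvtColor(im,cv2.COLOR_RGB2HSV);h[...,:]=cv2.cvtColor(cv2.medianBlur(im,3),cv2.COLOR_RGB2HSV);m=cv2.medianBlur(im,3)
for r in range(184,226): print(r,''.join('G' if (40<h[r,c,0]<95 and h[r,c,1]>90 and h[r,c,2]>65) else ('#' if m[r,c].max()<60 else '.') for c in range(230,276)))
for tz in(.084,.088): print(pix(W,[T+[.0009,-.0039,0]-[0,0,T[2]-tz]]))
E
```

```text
[0.60675122 0.04737505 0.15159938] [ 0.07591921  0.11112556 -0.46098386]
184 GGGGGGGGGGGGGGGGGGGGGGGGGGGGGGGGGGGGGGGGGGGGGG
185 GGGGGGGGGGGGGGGGGGGGGGGGGGGGGGGGGGGGGGGGGGGGGG
186 GGGGGGGGGGGGGGGGGGGGGGGGGGGGGGGGGGGGGGGGGGGGGG
187 GGGGGGGGGGGGGGGGGGGGGGGGGGGGGGGGGGGGGGGGGGGGGG
188 GGGGGGGGGGGGGGGGGGGGGGGGGGGGGGGGGGGGGGGGGGGGGG
189 GGGGGGGGGGGGGGGGGGGGGGGGGGGGGGGGGGGGGGGGGGGGGG
190 GGGGGGGGGGGGGGGGGGGGGGGGGGGGGGGGGGGGGGGGGGGGGG
191 GGGGGGGGGGGGGGGGGGGGGGGGGGGGGGGGGGGGGGGGGGGGGG
192 GGGGGGGGGGGGGGGGGGGGGGGGGGGGGGGGGGGGGGGGGGGGGG
193 GGGGGGGGGGGGGGGGGGGGGGGGGGGGGGGGGGGGGGGGGGGGGG
194 G.G.GGGGGGGGGGGGGGGGGGGGGGGGGGGGGGGGGGGGGGGGGG
195 GGGGGG.GGGGGG.GGGGGGGGGGGGGGGGGGGGGGGGGGGGGGGG
196 GGGGGGGGGGG.GGGGGGGGGGGGGGGGGGGGGGGGGGGGGGGGGG
197 GGGGGGGGGGGGGGGGGG.GGG.GGGGGGGGGGGGGGGGGGGGGGG
198 GGGGGGGGGGGGGGGGGG.......GGGGGGGGGGGGGGGGGGGGG
199 GGGGGGGGGGGGGGGGG#..........GGGGGGGGGGGGGGGGGG
200 GGGGGGGGGGGGGGGG##...........GGGGGGGGGGGGGGGGG
201 GGGGGGGGGGGGGG...............GGGGGGGGGGGGGGGGG
202 GGGGGGGGGGGGGGG...............GGGGGGGGGGGGGGGG
203 GGGGGGGGGGGGGG................GGGGGGGGGGGGGGGG
204 GGG
[... 474 characters left out ...]
.............GGGG...GGGGGGG.
214 .GGGGGGGGGGGGG.................GGGGG.GGG.GGG..
215 .GGGGGGGGG.GGGG.................GGGGG.GG..G...
216 G.GGGGGGGGGGGGG................GGGGGGGGG...G..
217 ..GGGGGGGGGGGG...................GGGG.GG......
218 GGGGGGGGGGGGG....................GGG..G..GG...
219 GGGGGGGGGGG.......................GGGGGG......
220 GGGGGGGGGGG..............................G....
221 GGGGGGGGGG...........................GG...G...
222 GGGGGGGGG.............................G...G...
223 GGG.G......................................G..
224 GGGGG.........................................
225 GGGGG........................................G
[[251.07073045 212.10574714]]
[[251.1580487  214.07703209]]
```

The tip and hole line up to within a pixel or so, so I'm inserting slowly.

>>> {"api": "move_arm", "payload": {"steps": "0.0005 0 0.006 0; 0.0005 0 0.012 0; 0.0005 0 0.018 0; 0.0005 0 0.022 0; 0.0005 0 0.022 0"}}

```text
t: 20.28
tool_pos: [0.6064, 0.0476, 0.1282]
eef_rot: [0.012, 0.57, 0.822, 0.005]
contact_force: [-0.3, -0.7, -0.8]
grip_width: 0.0157
```

```bash
python3 - <<'E'
from pinfit import *
vision.get_image('wrist')
W=cal('wrist');im=vision.get_image('wrist');s=observe();print(s['tool_pos'],s['contact_force'],s['moment']);fit(W,im)
E
```

```text
[0.6068955  0.04774579 0.12920672] [-0.04612812  0.5006892   0.03779019] [-0.0094811   0.05016293  0.00072691]
knob bbox [236 224 271 285] pin rel TCP(world) [ 0.0009 -0.0042 -0.0291] res [-0.7  0.5  0.7 -0.4]
```

No force and the pin hasn't shifted in the grip, so the nose is in the cover hole. Continuing down.

>>> {"api": "move_arm", "payload": {"steps": "0.0003 0 0.005 0; 0.0003 0 0.01 0; 0.0003 0 0.015 0; 0.0003 0 0.02 0; 0.0003 0 0.02 0"}}

```text
t: 20.8
tool_pos: [0.6077, 0.0464, 0.1083]
eef_rot: [0.013, 0.57, 0.821, 0.004]
contact_force: [2.3, -5.1, -0.6]
grip_width: 0.0162
```

```bash
python3 - <<'E'
from pinfit import *
vision.get_image('wrist')
W=cal('wrist');im=vision.get_image('wrist');s=observe();print(s['tool_pos'],s['contact_force'],s['moment']);fit(W,im)
E
```

```text
[0.60774072 0.04639812 0.10871425] [ 1.97704721 -5.12155183 -0.55384706] [-1.37077677 -0.33241013 -0.02876899]
knob bbox [236 225 271 285] pin rel TCP(world) [ 0.0017 -0.0054 -0.0306] res [-0.4  0.3  0.4 -0.2]
```

There's a 5.5 N side force along −y of the housing, so I'll ease that way by 2 mm and continue.

>>> {"api": "move_arm", "payload": {"steps": "-0.002 0 0 0; -0.002 0 0.004 0; -0.002 0 0.007 0; -0.002 0 0.01 0; -0.002 0 0.01 0"}}

```text
t: 21.32
tool_pos: [0.6083, 0.0443, 0.0977]
eef_rot: [0.013, 0.57, 0.821, 0.004]
contact_force: [0.6, -1.3, -0.8]
grip_width: 0.016
```

```bash
python3 - <<'E'
from pinfit import *
vision.get_image('wrist')
W=cal('wrist');im=vision.get_image('wrist');s=observe();print(s['tool_pos'],s['contact_force'],s['moment']);fit(W,im)
E
```

```text
[0.60835825 0.04436966 0.09822818] [ 0.44594577 -1.97240317 -1.40401807] [-0.40255342 -0.00317806  0.01851714]
knob bbox [236 224 271 285] pin rel TCP(world) [ 0.0011 -0.0042 -0.029 ] res [-0.6  0.5  0.6 -0.4]
```

>>> {"api": "move_arm", "payload": {"steps": "-0.0005 0 0.003 0; -0.0005 0 0.006 0; -0.0005 0 0.006 0; -0.0005 0 0.006 0", "grip_force": 110}}

```text
t: 21.75
tool_pos: [0.6086, 0.044, 0.0921]
eef_rot: [0.013, 0.57, 0.821, 0.004]
contact_force: [-0.1, -0.3, -0.3]
grip_width: 0.0146
```

>>> {"api": "move_arm", "payload": {"steps": "0 0 0.003 0; 0 0 0.006 0; 0 0 0.006 0; 0 0 0.006 0"}}

```text
t: 22.08
tool_pos: [0.609, 0.0436, 0.0864]
eef_rot: [0.013, 0.57, 0.821, 0.004]
contact_force: [-0.3, -3.1, 5.2]
grip_width: 0.0152
```

```bash
python3 - <<'E'
from pinfit import *
W=cal('wrist');im=vision.get_image('wrist');s=observe();print(s['tool_pos'],s['contact_force'],s['moment']);fit(W,im)
E
```

```text
[0.60903349 0.04358668 0.08642273] [-1.43079181 -3.32153155  4.80279257] [-0.80623749  0.14030129  0.02987104]
knob bbox [237 224 270 285] pin rel TCP(world) [ 0.0017 -0.0054 -0.031 ] res [-1.3  1.   1.3 -0.8]
```

>>> {"api": "move_arm", "payload": {"steps": "-0.0005 0 0.002 0; -0.0005 0 0.004 0; -0.0005 0 0.004 0; -0.0005 0 0.004 0"}}

```text
t: 22.47
tool_pos: [0.6093, 0.0432, 0.0841]
eef_rot: [0.014, 0.57, 0.821, 0.004]
contact_force: [-4.0, -1.8, 15.6]
grip_width: 0.0149
```

>>> {"api": "move_arm", "payload": {"steps": "-0.0005 0 0.002 0; -0.0005 0 0.004 0; -0.0005 0 0.004 0; -0.0005 0 0.004 0"}}

```text
t: 22.8
tool_pos: [0.6095, 0.0431, 0.0837]
eef_rot: [0.014, 0.57, 0.821, 0.005]
contact_force: [-11.8, -1.9, 31.9]
grip_width: 0.015
```

```bash
python3 - <<'E'
from h import *
for n in('wrist','side','side','wrist'): im=vision.get_image(n); save('end_'+n,im)
s=observe();print(s['t'],s['tool_pos'],s['contact_force'],s['joint_vel'].round(4),s['grip_width'])
hole=np.array([.6087,.0445]);u=np.array([-.325,.9457]);x=np.array([u[1],-u[0]]);hin=hole+.14*u
for cam in('side','wrist'):
    C=cal(cam);im=load('end_'+cam);h=cv2.cvtColor(im,cv2.COLOR_RGB2HSV)
    g=(h[...,0]>60)&(h[...,0]<85)&(h[...,1]>90)&(h[...,2]>45)
    for th in(0,.03,.06,.09):
        c,q=np.cos(th),np.sin(th);pts=[]
        for r,w in((20,33),(115,33),(115,22),(163,22)):
            for sx in(-1,1):
                for nn in(3,13):
                    pts.append(np.r_[hin-u*(r*c-nn*q)/1e3+x*sx*w/1e3,.052+(r*q+nn*c)/1e3])
        P=pix(C,np.array(pts)); m=np.zeros(g.shape,np.uint8)
        for grp in(slice(0,8),slice(8,16)): cv2.fillConvexPoly(m,cv2.convexHull(P[grp].astype(np.float32)).astype(np.int32),1)
        ys,xs=np.nonzero(m);ys2,xs2=np.nonzero(g)
        print(cam,th,'end rows/cols pred',P[8:].min(0).round(1),P[8:].max(0).round(1),'IoU',round((g&(m>0)).sum()/(g|(m>0)).sum(),3))
    print('green bbox',xs2.min(),xs2.max(),ys2.min(),ys2.max(),len(xs2))
E
```

```text
23.0 [0.6094818  0.0431198  0.08375882] [-12.42295087  -1.49556088  30.9004962 ] [ 0.0015  0.0005  0.0002 -0.0014  0.0009  0.0007] 0.014903426580274567
side 0 end rows/cols pred [286.6 181.1] [308.7 197.6] IoU 0.31
side 0.03 end rows/cols pred [286.7 180.1] [308.8 196.2] IoU 0.306
side 0.06 end rows/cols pred [286.7 179. ] [308.9 194.7] IoU 0.283
side 0.09 end rows/cols pred [286.7 177.9] [309.  193.2] IoU 0.241
green bbox 126 306 160 357 339
wrist 0 end rows/cols pred [214.1 186.8] [293.  268.4] IoU 0.573
wrist 0.03 end rows/cols pred [213.4 188.2] [294.1 272.2] IoU 0.558
wrist 0.06 end rows/cols pred [212.7 189.6] [295.2 276.1] IoU 0.544
wrist 0.09 end rows/cols pred [211.9 190.8] [296.3 279.9] IoU 0.53
green bbox 193 331 0 237 17938
```

```bash
python3 - <<'E'
from h import *
s=observe();print(s['t'],s['contact_force']);print(finish_job())
E
```

```text
23.0 [-12.42295087  -1.49556088  30.9004962 ]
the job is handed in; nothing more can be done
None
```

I handed the job in at 23.0 s of robot time, with the gripper still holding the knob and pressing down. No verdict was reported.

I laid the seal and then the strainer on the brass seat. I tipped the cover over from behind so it sank onto them, then took the pin from the rack. I put it through the cover's hole into the post and pushed until it met a hard stop.

**Last checks**
- **Discs:** before the cover closed, the wrist camera put the seal and the strainer each within about 2 mm of the seat's centre, both lying flat. I could not check them after that.
- **Pressing:** the arm was at rest, pushing down with about 31 N. The last 16 N of push moved the tool only 0.4 mm, so it had reached a firm stop.
- **Pin height:** working from the tool height and how I gripped the pin, its flange is about 65 mm above the counter. That matches the cover fully shut, with the tip about 23 mm inside the post hole.

**Weak or disagreeing**
- **Cover angle from the pictures:** the shut position fitted best in both cameras, but only weakly, because the gripper hid much of the cover.
- **Pin in the grip:** the camera fit put the pin about 10 mm lower in the grip than the tool height did. That would put the flange inside the shut cover, so I trusted the tool height.
- **Side force:** about 12 N of sideways force remained on the knob, and I left it.

I saw no sign of touching any bystander, but did not take a final picture to confirm it.

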